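# Close the four-screw glue press on a collage panel

### The arm

A 7-joint arm with a two-finger parallel gripper is mounted at the origin on the work surface. World frame = base frame: x ahead of the robot, y to its left, z up, the work surface at z = 0. Lengths are in m, angles in degrees, forces in N, time in s.
With the tool pointing down it reaches from about 0.425 to 0.825 m from the base axis. Payload 3.6 kg.
Tool frame: the origin (TCP) lies on the centre line of the jaws, within the pads' length; the fingertips stand 11 mm ahead of it and the grasp point (between the pads) lies 8 mm behind it; z points along the fingers, y is the direction in which the jaws open and shut (so a half turn about z gives the same grasp; the last joint's range is limited). The gripper opens to 93 mm and grips with 3 to 60 N. Pads are 15 mm wide; open, the fingers measure 128 mm over their backs; the gripper's body (75 mm by 188 mm) begins 65 mm behind the grasp point.
Start: joints at [-70.388, 35.231, -0.722, 81.555, 0.464, 63.22, -2.315], TCP at [0.234, 0.606, 0.23] pointing down, gripper open.
Joint ranges: [-178.69, 178.69], [-17.37, 117.87], [-77.05, 75.6], [15.02, 138.74], [-78.02, 258.01], [0.78, 113.62], [-162.83, 162.83]. Speed limits (degrees/s): [159.86, 159.86, 180, 180, 180, 180, 180].

### API

Orientations are given as [roll, pitch, yaw] about the fixed x, y, z axes, in that order (R = Rz(yaw) Ry(pitch) Rx(roll)).
In Python, from rig import * gives the robot as it stands. Calls block until the motion is done:
- move_pose(position, orientation): joint-space move of the TCP to a pose.
- move_linear(position, feed=0.15, rot=None): straight line of the TCP; rot=None keeps the orientation; feed is the mean speed in m/s.
- goto_joints(angles): joint-space move.
- command_gripper(opening, grasp_force=None): opening from 0.0 (shut) to 1.0 (fully open); grasp_force is the grip in N (None keeps the last); returns when the fingers have stopped.
- wait(seconds).
- ik(position, orientation): joint angles nearest the present ones, or None.
- capture(name): name is "scene" or "top" or "wrist"; returns (picture, depth): 400x640x3 uint8, blue, green, red; 400x640 float32, m along the optical axis (not along the pixel's ray), 0 where there is no reading.
- get_calibration(name): a dict with "vfov" (degrees; the focal length in pixels is half the picture's height over the tangent of half this angle, whatever the lens; pixels are square), "cx", "cy" (the principal point, pixels), "dist" ([k1, k2, p1, p2, k3] as OpenCV has them; the pictures are not rectified), "extrinsics" (4x4, takes a point from camera to world coordinates); the wrist camera has in their place "hand_eye" (4x4, takes a point from camera to tool coordinates, whose origin is the TCP and whose axes are the flange's). Camera axes: x right, y down, z forward; pixel columns grow to the right and rows downward; lengths in m; the calibration is good to about 2 mm. A picture is of the moment at which its call begins: read the wrist's pose just before it. get_calibration takes no time and is no camera call.
A pose or a line that the arm cannot do raises MotionError and nothing moves.
- sign_off(): hands the job in, once; it reports no verdict.
Trained networks look in the newest picture that a camera, given by its name, has taken for a name from the list of things; names that differ only in an ending like _2 or _b are one class to them, and where a whole thing is asked for, a point or a joint stands for the part that bears it (a point fixed in the world has none). Each returns a list of dicts, best first, with "confidence" (0 to 1); they miss things now and then, are a little off and sometimes report something else, mostly with a low value. They report only what shows in the picture. A call takes as long as a camera call. They do not tell look-alikes from the thing itself.
- cut_out(name, camera): "region" (400x640 bool, what is visible of it) and "bbox" ([left, top, right, bottom] in pixels, round what is visible of it).
Readings, each from a call of its own:
- current_clock(): time.
- current_joint_pos(): joint angles.
- current_joint_vel(): joint speeds.
- current_joint_torque(): joint torques, N m.
- current_ee_pos(): TCP position.
- current_tcp_rot(): TCP orientation.
- current_force(): force on the tool from outside, world axes, zero at the start.
- current_moment(): the same for the moment, N m.
- current_opening(): opening from 0.0 (shut) to 1.0 (fully open).
Only numpy, scipy, OpenCV 4.12 (cv2) and the standard library are available. Lean on these libraries where they do the work, as an engineer would, in place of code of your own. Each camera call takes 0.05 s, during which the arm holds its last target.

### The job

Push the picture panel all the way into the press until it rests against the stop at the back, then close the press on it. Tighten the four black screws (clockwise) crosswise and a little at a time so that the top board stays level: first bring each about halfway down, one corner, the opposite corner, then the other two, and then go round again the same way until all four are fully home. Leave the other things on the table where they are.

Things in the scene. Friction and masses are not known exactly. Their poses are not given: they have to be found in the camera images.
- press: The glue press, fixed to the table. Origin on the table under the middle of the four screws; z up, +x from the open loading end to the back stop. Beech base: x -175 to +105 mm, y +-110 mm, top 32 mm above the table. On it two 8 mm high rails along x leave 115 mm between them for the panel; the 12 mm high back stop has its face at x = +85 mm.
- panel: Loose wooden picture panel with coloured collage, 200 (x) x 110 (y) x 20 mm, about 0.3 kg. Origin: centre of its underside; axes as the press's. It lies on the base between the rails under the top board and starts 35 to 65 mm short of the back stop, standing out of the loading end. Against the stop its origin is at press x = -15 mm; its near end then shows 15 mm in front of the top board.
- panel_front (a point): Middle of the panel's near end face (the one to push), 10 mm above the underside of the panel, 42 mm above the table.
- board_mid (a point): Centre of the upper face of the plywood top board, 200 x 200 x 18 mm, centred over the press origin; z is its normal. About 74 mm above the table when open, 70 mm when closed. Springs push it up against the screws' washers, so it follows the screws and tilts if they are turned unevenly: one screw 1 rad ahead tilts it 0.012 rad, two neighbours 1 rad ahead 0.017 rad.
- screw_a (a joint): Turn of screw a (press x = -75, y = +75 mm), rad. 0 is open; grows when turned clockwise seen from above (tightened); 1.8 is the dead stop, fully home, with the bar handle lying along the press's y. Starts at 0 to 0.3. It sinks 2.5 mm per rad and stays where it is let go; turning takes about 0.15 N m. Opposite corner: screw c.
- screw_b (a joint): The same for screw b, at press x = -75, y = -75 mm. Opposite corner: screw d.
- screw_c (a joint): The same for screw c, at press x = +75, y = -75 mm. Opposite corner: screw a.
- screw_d (a joint): The same for screw d, at press x = +75, y = +75 mm. Opposite corner: screw b.
- screw_a_grip (a point): Middle of the black bar handle of screw a, on the screw's axis. Bar 54 mm long, 14 thick, 26 high with flat upright sides, 16 mm clear above a 3 mm steel strap on the top board (neck and washer, at most 26 mm across, between). 106 mm above the table when open, 4.5 mm lower when home. x axis along the bar, y across it (the sides to pinch), z up; turns with the screw.
- screw_b_grip (a point): The same for screw b.
- screw_c_grip (a point): The same for screw c.
- screw_d_grip (a point): The same for screw d.
- glue_jar: Closed white jar of glue, 64 mm across, 85 mm high, standing beside the press beyond its back stop. Origin: centre of the underside.
- brayer: Hand roller with a black rubber roller 75 mm wide and a wooden handle, 175 mm long, lying at the side of the press away from the robot. Origin on the table under the middle of the roller, handle towards its -x.
- tube_orange: Half-used paint tube with orange band, 115 mm long, 38 wide, 22 high. Origin: centre of the underside.
- tube_green: Half-used paint tube with green band, same size.
- palette_knife: Spatula-like palette knife, 210 mm long, lying flat; origin near its middle.
- tape_roll: Roll of cream masking tape lying flat, 90 mm across, 24 mm high. Origin: centre of the underside.
- brush_jar: Glass jar, 76 mm across, 90 mm high, with upright brushes reaching about 240 mm high. Origin: centre of the underside.
- mug: White mug, 80 mm across, 90 mm high. Origin: centre of the underside.
There are look-alikes about, which are no part of the job. What is shaped like the panel but green is not meant.

How it is judged:
By the outcome, as a careful person would: the job done as asked, in the order asked, and still so for the second after the job is handed in, with the robot touching nothing.
It also fails if it takes over 72 s, if anything falls off the work surface, if the arm or the gripper's body presses on something with over 40 N, if the wrist force passes 120 N, or if a joint passes its speed limit or range.

## Working session

There is one attempt and no reset: what is moved stays moved. The work goes in short steps, each a Python script; the robot and the scene stay as the last script left them, time stands still between calls to the robot, and variables do not carry over. Pictures are saved under pics/ and viewed, and the job is handed in when it is done.

```bash
ls; mkdir -p pics; python3 - <<'E'
from rig import *
import cv2, numpy as np
for n in ["scene","top","wrist"]:
    p,d=capture(n); cv2.imwrite(f"pics/{n}0.png",p); np.save(f"pics/{n}0_d.npy",d)
    c=get_calibration(n); print(n,{k:np.round(v,4).tolist() for k,v in c.items()})
print(current_clock(),current_ee_pos(),current_tcp_rot())
E
```

```text
pics
scene {'vfov': 45.3789, 'cx': 322.4912, 'cy': 197.9974, 'dist': [0.0497, 0.0, 0.0, 0.0, 0.0], 'extrinsics': [[-0.544, 0.5988, -0.5878, 1.3033], [0.8389, 0.3733, -0.3962, 0.5114], [-0.0178, -0.7086, -0.7054, 1.039], [0.0, 0.0, 0.0, 1.0]]}
top {'vfov': 50.9585, 'cx': 317.5413, 'cy': 197.844, 'dist': [0.0169, 0.0, 0.0, 0.0, 0.0], 'extrinsics': [[0.0157, -0.9907, 0.1354, 0.3431], [-0.9998, -0.0174, -0.0109, -0.0408], [0.0132, -0.1352, -0.9907, 1.6016], [0.0, 0.0, 0.0, 1.0]]}
wrist {'vfov': 59.5971, 'cx': 314.0323, 'cy': 198.5172, 'dist': [-0.0407, 0.0, 0.0, 0.0, 0.0], 'hand_eye': [[0.0003, -0.9634, -0.268, 0.0746], [1.0, 0.0004, -0.0005, 0.0002], [0.0006, -0.268, 0.9634, -0.1562], [0.0, 0.0, 0.0, 1.0]]}
0.15 [0.23410019 0.60578012 0.22874464] [-1.79888307e+02  4.31361356e-04  1.58873922e+02]
```

View pics/scene0.png

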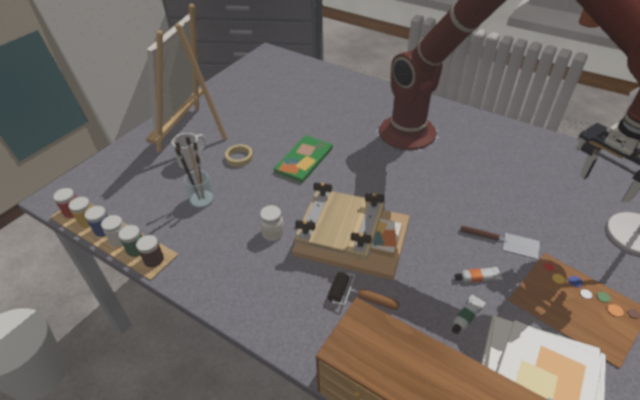

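View pics/top0.png

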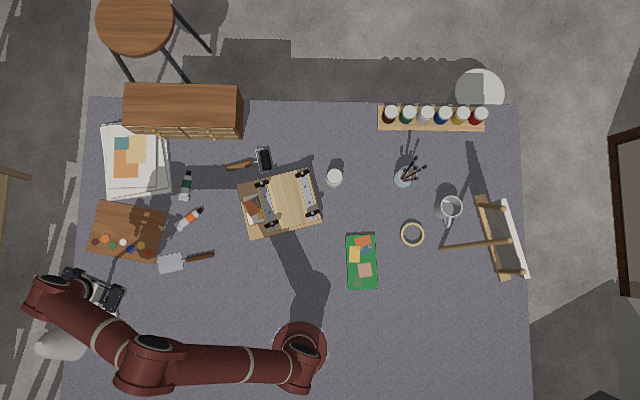

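The top view shows the press at about (282,203), with its loading end on the left (world +y) and four black handles. The panel stands out of that end at about (255,210). The green look-alike is at (362,260).

```bash
cat > h.py <<'E'
from rig import *
import cv2, numpy as np
from scipy.spatial.transform import Rotation as Ro
def K(c):
    f=200/np.tan(np.radians(c["vfov"]/2)); return np.array([[f,0,c["cx"]],[0,f,c["cy"]],[0,0,1]])
def wristT():
    T=np.eye(4);T[:3,:3]=Ro.from_euler('xyz',current_tcp_rot(),degrees=True).as_matrix();T[:3,3]=current_ee_pos()
    return T@get_calibration("wrist")["hand_eye"]
def shot(n,save=None):
    T=wristT() if n=="wrist" else np.array(get_calibration(n)["extrinsics"])
    p,d=capture(n)
    if save: cv2.imwrite(f"pics/{save}.png",p); np.savez(f"pics/{save}.npz",d=d,T=T)
    return p,d,T
def rays(n,px):
    c=get_calibration(n)
    u=cv2.undistortPoints(np.asarray(px,float).reshape(-1,1,2),K(c),np.array(c["dist"])).reshape(-1,2)
    return np.c_[u,np.ones(len(u))]
def to_world(n,px,depth,T):
    r=rays(n,px)*np.asarray(depth).reshape(-1,1)
    return r@T[:3,:3].T+T[:3,3]
def cloud(n,d,T,mask):
    v,u=np.nonzero(mask&(d>0)); return to_world(n,np.c_[u,v],d[v,u],T)
def proj(n,P,T):
    c=get_calibration(n);Ti=np.linalg.inv(T)
    return cv2.projectPoints(np.asarray(P,float).reshape(-1,1,3),cv2.Rodrigues(Ti[:3,:3])[0],Ti[:3,3],K(c),np.array(c["dist"]))[0].reshape(-1,2)
E
python3 - <<'E'
from h import *
p,d,T=shot("top")
for nm in ["press","panel","board_mid","screw_a_grip"]:
    for r in cut_out(nm,"top"):
        P=cloud("top",d,T,r["region"]); print(nm,round(r["confidence"],2),np.round(r["bbox"]),len(P),np.round(np.median(P,0),3),np.round(P.max(0),3))
E
```

```text
press 0.88 [236. 168. 321. 244.] 3837 [0.535 0.072 0.074] [0.667 0.253 0.128]
panel 0.94 [240. 192. 264. 225.] 506 [0.512 0.18  0.052] [0.571 0.226 0.081]
panel 0.76 [344. 233. 378. 290.] 1623 [ 0.321 -0.224  0.02 ] [ 0.426 -0.164  0.03 ]
panel 0.38 [392. 157. 428. 189.] 489 [ 0.642 -0.382  0.075] [ 0.698 -0.346  0.245]
screw_a_grip 0.5 [257. 182. 266. 190.] 48 [0.595 0.143 0.118] [0.609 0.16  0.128]
```

```bash
python3 - <<'E'
from h import *
for yaw in (12,-78,102,-168,90,0,180):
  for pos in ([0.53,0.12,0.3],[0.55,0.04,0.3]):
    q=ik(pos,[180,0,yaw]); print(yaw,pos,None if q is None else np.round(q))
E
```

```text
12 [0.53, 0.12, 0.3] [-42.  26.  41.  94. -18.  67. -74.]
12 [0.55, 0.04, 0.3] [-33.  27.  42.  93. -19.  68. -65.]
-78 [0.53, 0.12, 0.3] [ 24.  34. -66.  92.  32.  75. 145.]
-78 [0.55, 0.04, 0.3] [ -44.   35.   65.   93.  -33.   74. -141.]
102 [0.53, 0.12, 0.3] [-30.  23.  22.  94.  -9.  65.   7.]
102 [0.55, 0.04, 0.3] [-23.  24.  24.  92. -11.  66.  16.]
-168 [0.53, 0.12, 0.3] [-15.  22.   0.  93.  -0.  65.  87.]
-168 [0.55, 0.04, 0.3] [-10.  23.   5.  92.  -2.  65.  98.]
90 [0.53, 0.12, 0.3] [-32.  23.  25.  94. -11.  65.  -4.]
90 [0.55, 0.04, 0.3] [-24.  24.  27.  92. -12.  66.   5.]
0 [0.53, 0.12, 0.3] [-44.  27.  45.  94. -20.  68. -84.]
0 [0.55, 0.04, 0.3] [-35.  28.  46.  93. -21.  68. -75.]
180 [0.53, 0.12, 0.3] [-19.  22.   5.  93.  -2.  65.  77.]
180 [0.55, 0.04, 0.3] [-12.  23.   8.  92.  -3.  65.  87.]
```

```bash
python3 - <<'E'
from h import *
move_pose([0.55,0.13,0.3],[180,0,102]); p,d,T=shot("wrist","w1"); print(current_clock())
print([ (round(r["confidence"],2),np.round(r["bbox"])) for r in cut_out("screw_a_grip","wrist")])
print([ (round(r["confidence"],2),np.round(r["bbox"])) for r in cut_out("panel","wrist")])
move_pose([0.52,0.03,0.3],[180,0,102]); p,d,T=shot("wrist","w2"); print(current_clock())
E
```

```text
2.5167
[(0.75, array([347., 145., 375., 200.])), (0.43, array([223., 286., 251., 302.]))]
[(0.79, array([235.,  87., 337., 149.])), (0.77, array([160., 338., 184., 396.]))]
3.1667
```

View pics/w1.png

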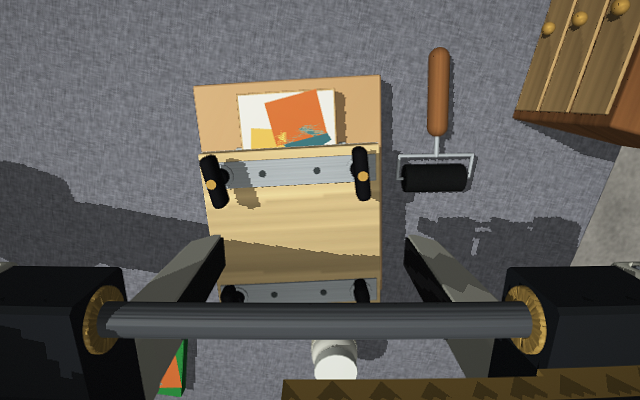

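View pics/w2.png

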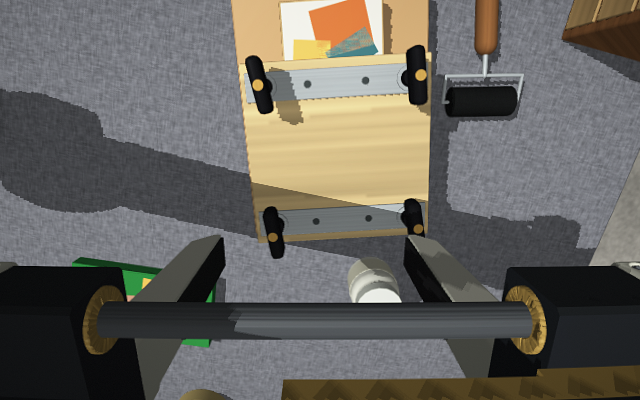

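In w2 the brass dots on top of the handles are at: b (258,85), a (420,75), c (273,237), d (418,229). The panel end shows at about (330,30). I'll triangulate these and fit the bars from depth.

```bash
cat >> h.py <<'E'
def bars(P, zlo=0.104,zhi=0.13, mid=(0.53,0.07)):
    """cluster points in height band -> list of (cx,cy,angle deg,len,wid,n,ztop) by minAreaRect"""
    Q=P[(P[:,2]>zlo)&(P[:,2]<zhi)&(np.hypot(P[:,0]-mid[0],P[:,1]-mid[1])<0.16)]
    g=np.zeros((400,400),np.uint8); ij=np.round((Q[:,:2]-np.array(mid))*1000+200).astype(int)
    ij=np.clip(ij,0,399); g[ij[:,1],ij[:,0]]=1
    g=cv2.morphologyEx(g,cv2.MORPH_CLOSE,np.ones((7,7),np.uint8))
    n,lab=cv2.connectedComponents(g); out=[]
    pl=lab[ij[:,1],ij[:,0]]
    for k in range(1,n):
        S=Q[pl==k]
        if len(S)<60: continue
        (cx,cy),(w,h),a=cv2.minAreaRect((S[:,:2]*1000).astype(np.float32))
        if w<h: a+=90; w,h=h,w
        out.append((cx/1000,cy/1000,(a+90)%180-90,w,h,len(S),np.percentile(S[:,2],90)))
    return out
E
python3 - <<'E'
from h import *
for s in("w1","w2"):
    z=np.load(f"pics/{s}.npz");d,T=z["d"],z["T"];p=cv2.imread(f"pics/{s}.png")
    m=np.zeros(d.shape,bool); m[:250]=1
    P=cloud("wrist",d,T,m)
    Pm=P[(P[:,2]<0.2)]
    print(s,"table z",np.median(P[P[:,2]<0.02][:,2]))
    for b in bars(P): print(np.round(b,4))
    # brass dots
    hsv=cv2.cvtColor(p,cv2.COLOR_BGR2HSV)
    mm=((hsv[...,0]>12)&(hsv[...,0]<28)&(hsv[...,1]>130)&(hsv[...,2]>80)).astype(np.uint8)
    n,l,st,c=cv2.connectedComponentsWithStats(mm)
    for k in range(1,n):
        if 25<st[k,4]<300 and c[k,1]<250:
            dd=np.median(d[l==k]); X=to_world("wrist",[c[k]],[dd],T)[0]
            if 0.1<X[2]<0.14: print(" dot",np.round(c[k],1),st[k,4],np.round(X,4))
E
```

```text
w1 table z 0.0011453947682618648
[ 4.51200e-01  1.07100e-01 -6.25835e+01  5.40009e+01  1.44198e+01
  8.93000e+02  1.21000e-01]
[ 5.94400e-01  1.46700e-01 -6.98045e+01  5.32620e+01  1.41652e+01
  7.50000e+02  1.20700e-01]
 dot [620.5   6.2] 228 [0.7739 0.3415 0.1356]
 dot [569.3 114.7] 78 [0.7849 0.2485 0.1057]
 dot [362.6 175.7] 86 [0.5949 0.1464 0.1206]
 dot [210.8 184.3] 82 [0.4505 0.1065 0.1211]
w2 table z 0.0011496372042912872
[ 4.89300e-01 -3.47000e-02 -6.79114e+01  4.71744e+01  1.42316e+01
  6.23000e+02  1.20900e-01]
[ 6.31300e-01  8.30000e-03 -6.57403e+01  3.95352e+01  1.43614e+01
  5.52000e+02  1.20800e-01]
[ 4.50300e-01  1.06700e-01 -6.39692e+01  5.38559e+01  1.43676e+01
  9.39000e+02  1.21100e-01]
[ 5.95100e-01  1.46000e-01 -7.05949e+01  5.41147e+01  1.48367e+01
  1.02800e+03  1.20600e-01]
 dot [420.3  74.5] 111 [0.5947 0.1465 0.1205]
 dot [257.2  84.6] 110 [0.4502 0.1067 0.1209]
 dot [418.  228.4] 68 [0.6347 0.002  0.1208]
 dot [272.4 236.9] 71 [ 0.4902 -0.0378  0.1211]
```

```bash
cat >> h.py <<'E'
C=np.array([.5425,.0543]); TH=-74.56
ex=np.array([np.cos(np.radians(TH)),np.sin(np.radians(TH))]); ey=np.array([-ex[1],ex[0]])
def pw(x,y,z=None):
    r=C+x*ex+y*ey
    return list(r)+([z] if z is not None else [])
def wp(P): return np.c_[(P[:,:2]-C)@ex,(P[:,:2]-C)@ey,P[:,2]]
E
python3 - <<'E'
from h import *
for s in("w1",):
    z=np.load(f"pics/{s}.npz");d,T=z["d"],z["T"];p=cv2.imread(f"pics/{s}.png")
    m=np.zeros(d.shape,bool); m[60:230]=1
    P=wp(cloud("wrist",d,T,m))
    S=P[(P[:,0]>-.22)&(P[:,0]<-.1)&(abs(P[:,1])<.12)]
    print("base front",[np.round(np.percentile(S[(abs(S[:,2]-.033)<.004)&(abs(S[:,1]-y)<.01)][:,0],1),4) for y in(-.09,0,.09)])
    for y in(-.05,-.025,0,.025,.05):
        q=S[(abs(S[:,1]-y)<.006)&(S[:,2]>.045)&(S[:,2]<.06)]; print(y,len(q),np.round([np.percentile(q[:,0],1),np.median(q[:,2])],4))
    q=S[(S[:,2]>.048)&(S[:,2]<.058)&(S[:,0]<-.115)];print(np.round(np.percentile(q[:,1],[1,99]),4), cv2.minAreaRect((q[:,:2]*1000).astype(np.float32)))
    b=P[(abs(P[:,0])<.04)&(abs(P[:,1])<.09)&(P[:,2]<.09)];print("board z",np.median(b[:,2]))
    for x in (-.23,-.215,-.20):
        print(np.round(ik(pw(x,0,.15),[180,0,-164.56]),0),np.round(ik(pw(x,0,.05),[180,0,-164.56]),0))
E
```

```text
base front [np.float64(-0.1739), np.float64(-0.1741), np.float64(-0.1736)]
-0.05 535 [-0.1604  0.0534]
-0.025 579 [-0.16    0.0535]
0 593 [-0.1608  0.0536]
0.025 594 [-0.1612  0.0536]
0.05 504 [-0.1611  0.0533]
[-0.054   0.0529] ((-138.47430419921875, -0.5958099365234375), (109.2894058227539, 46.908607482910156), 89.98870849609375)
board z 0.0754636860515624
[-31.  32.  -2. 103.   2.  45.  72.] [-31.  41.  -2. 108.   2.  32.  71.]
[-29.  32.  -2. 104.   2.  45.  73.] [-30.  40.  -2. 108.   2.  32.  73.]
[-28.  32.  -2. 104.   2.  44.  75.] [-28.  40.  -2. 109.   2.  31.  75.]
```

Panel near end is at press x = -161 mm, so it has 46 mm to go. I'll push with the jaws shut and aligned along press x, watching the force.

```bash
python3 - <<'E'
from h import *
O=[180,0,-164.56]
move_pose(pw(-.215,0,.12),O); command_gripper(0.0,20)
move_linear(pw(-.215,0,.049),0.15)
f0=np.array(current_force()); print(current_clock(),f0)
move_linear(pw(-.19,0,.049),0.1)
x=-.19
while x<-.1285:
    x+=.006 if x<-.145 else .002
    move_linear(pw(x,0,.049),0.06)
    f=np.array(current_force())-f0; fx=f[:2]@ex
    e=np.array(current_ee_pos()); print(round(x,4),np.round(((e[:2]-C)@ex),4),round(fx,2),round(current_clock(),2))
    if fx<-12: break
E
```

```text
6.375 [0.04072165 0.50048182 0.5573856 ]
-0.184 -0.1839 -0.18 7.03
-0.178 -0.1774 0.22 7.28
-0.172 -0.1715 0.13 7.53
-0.166 -0.1652 0.42 7.78
-0.16 -0.1592 -0.39 8.03
-0.154 -0.1531 -0.15 8.28
-0.148 -0.1472 0.64 8.53
-0.142 -0.1412 0.47 8.78
-0.14 -0.1398 0.65 9.03
-0.138 -0.1381 -0.19 9.28
-0.136 -0.1359 -0.05 9.53
-0.134 -0.1337 -0.7 9.78
-0.132 -0.1316 -0.25 10.03
-0.13 -0.1296 -0.35 10.28
-0.128 -0.1294 -2.9 10.53
```

```bash
python3 - <<'E'
from h import *
p,d,T=shot("scene","s1"); cv2.imwrite("pics/s1c.png",cv2.resize(p[150:290,260:460],None,fx=4,fy=4))
p,d,T=shot("wrist","w3")
E
```

```text
(no output)
```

View pics/s1c.png

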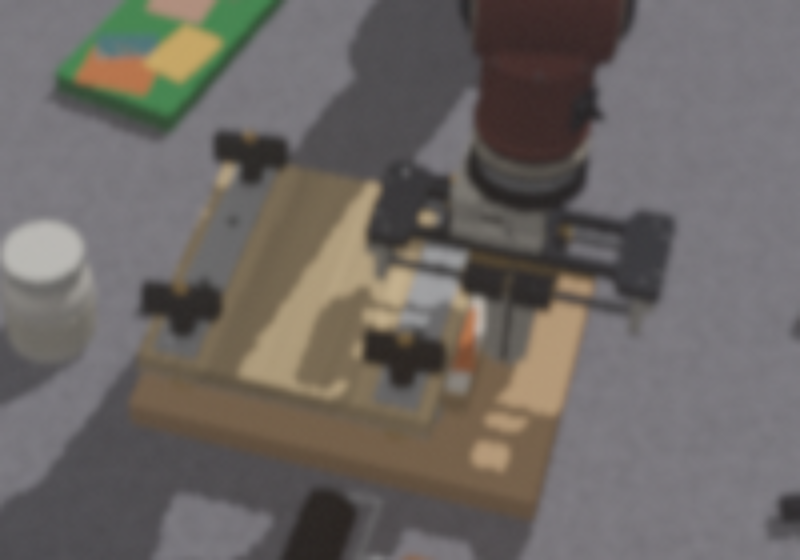

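View pics/w3.png

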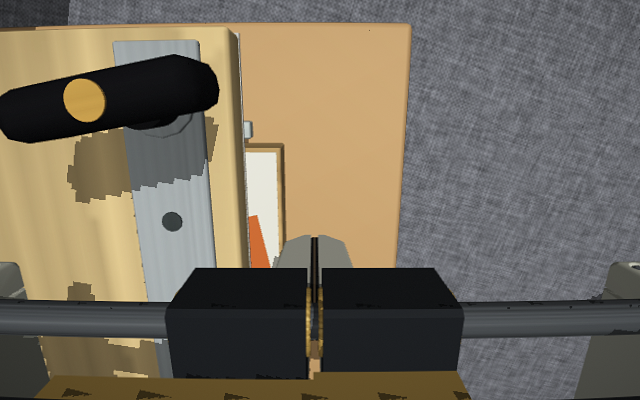

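Finger is on the panel's end, clear of the board, and about 15 mm of panel is showing. I'll seat it with a few newtons more.

```bash
python3 - <<'E'
from h import *
x=-.128
for i in range(4):
    x+=.0015
    move_linear(pw(x,0,.049),0.03)
    f=np.array(current_force()); e=np.array(current_ee_pos()); print(round(x,4),np.round(((e[:2]-C)@ex),4),np.round(f[:2]@ex,2),np.round(f,1),round(current_clock(),2))
    if f[:2]@ex<-14: break
move_linear(pw(-.15,0,.049),0.15)
move_linear(pw(-.16,0,.16),0.25)
command_gripper(0.5)
# view from above
move_pose(pw(-.09,0,.28),[180,0,105.44])
p,d,T=shot("wrist","w4")
P=wp(cloud("wrist",d,T,np.arange(400)[:,None]*np.ones((1,640))<260))
S=P[(P[:,0]>-.19)&(P[:,0]<-.1)&(abs(P[:,1])<.12)]
for y in(-.05,-.025,0,.025,.05):
    q=S[(abs(S[:,1]-y)<.006)&(S[:,2]>.045)&(S[:,2]<.06)]; print(y,len(q),np.round([np.percentile(q[:,0],1)],4))
print(current_clock(),current_opening())
E
```

```text
-0.1265 -0.1293 -7.29 [-1.3  7.2 -1.4] 10.88
-0.125 -0.1293 -8.55 [-2.4  8.2  0.2] 11.12
-0.1235 -0.1292 -11.11 [-2.5 10.8 -0.1] 11.38
-0.122 -0.1292 -13.91 [-3.1 13.6 -0.9] 11.62
-0.05 140 [-0.1149]
-0.025 156 [-0.1149]
0 155 [-0.1149]
0.025 151 [-0.1148]
0.05 134 [-0.1149]
14.6083 0.5000208419320685
```

View pics/w4.png

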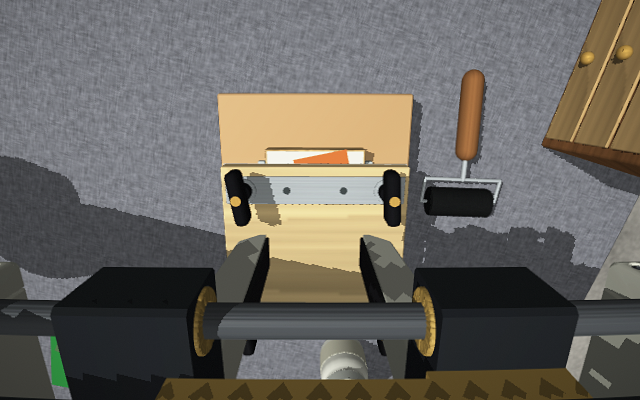

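The panel's near end is at -114.9 mm across its whole width, so it is square and on the stop. Now the first screw, a.

```bash
cat >> h.py <<'E'
XY={'a':(-.075,.075),'b':(-.075,-.075),'c':(.075,-.075),'d':(.075,.075)}
def ang(s): return 15.44+np.degrees(1.8-s)
def zt(s): return .106-.0025*s-.004
def turn(n,s0,s1,over=0.0,first=False):
    t0=current_clock(); x,y=XY[n]
    move_pose(pw(x,y,.150),[180,0,ang(s0)])
    move_linear(pw(x,y,zt(s0)),0.15)
    command_gripper(0.0,30); op=current_opening()
    t1=current_clock(); N=3; fs=[]
    for k in range(1,N+1):
        s=s0+(s1+over-s0)*k/N
        move_linear(pw(x,y,zt(min(s,1.8))),0.02,[180,0,ang(s)])
        fs.append((np.round(current_force(),1).tolist(),round(float(current_moment()[2]),2)))
    t2=current_clock()
    print(n,"opening",round(op,3),"rot",np.round(current_tcp_rot(),1),"want",round(ang(s1+over),1),"F/M",fs)
    command_gripper(0.4); move_linear(pw(x,y,.150),0.2)
    print(" t",round(t0,2),round(t1,2),round(t2,2),round(current_clock(),2))
E
python3 - <<'E'
from h import *
turn('a',.153,.92)
E
```

```text
a opening 0.223 rot [179.9  -0.   65.9] want 65.9 F/M [([-0.8, 0.5, 5.5], 0.04), ([-1.3, -0.9, 5.4], 0.06), ([-0.6, 0.5, 5.7], 0.06)]
 t 14.61 16.3 17.52 18.45
```

```bash
python3 - <<'E'
from h import *
move_pose(pw(-.09,0,.28),[180,0,105.44])
p,d,T=shot("wrist","w5"); P=cloud("wrist",d,T,(np.arange(400)[:,None]*np.ones((1,640)))<260)
for b in bars(P,mid=tuple(C)): print(np.round(b,4), "s", 1.8-np.radians((b[2]-15.44)%180))
print(current_clock())
E
```

```text
[ 4.50800e-01  1.06800e-01 -6.42165e+01  5.40952e+01  1.45821e+01
  9.34000e+02  1.20900e-01] s 0.048674764648347635
[5.94300e-01 1.46400e-01 6.61975e+01 5.38545e+01 1.43687e+01 9.29000e+02
 1.18800e-01] s 0.9141144676347229
19.15
```

View pics/w5.png

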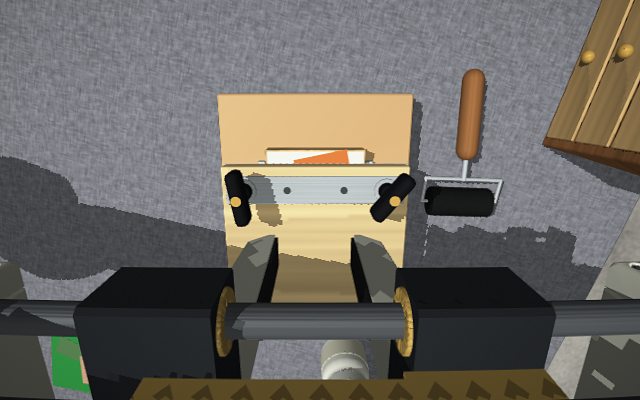

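Screw a turned cleanly, 0.15 → 0.91. Next the opposite corner c, then b and d.

```bash
sed -i 's/\.150)/.156)/g' h.py; python3 - <<'E'
from h import *
turn('c',.113,.92); turn('b',.04,.92); turn('d',.075,.92)
def look(pos,nm):
    move_pose(pos,[180,0,105.44])
    p,d,T=shot("wrist",nm); P=cloud("wrist",d,T,(np.arange(400)[:,None]*np.ones((1,640)))<255)
    for b in bars(P,zlo=.1,mid=tuple(C)): print(np.round(b,4), "s", 1.8-np.radians((b[2]-15.44)%180))
look(pw(0.03,0,.3),"w6")
print(current_clock())
E
```

```text
c opening 0.223 rot [180.   -0.   65.9] want 65.9 F/M [([-1.6, 0.2, 6.3], 0.06), ([-2.2, -0.0, 6.4], 0.07), ([-2.1, -0.2, 7.0], 0.1)]
 t 19.15 20.99 22.24 23.2
b opening 0.222 rot [179.9  -0.   65.8] want 65.9 F/M [([-0.7, -1.1, 6.5], 0.02), ([-1.8, -0.7, 6.0], -0.03), ([-1.6, -1.6, 5.7], 0.1)]
 t 23.2 24.81 26.13 27.09
d opening 0.217 rot [179.9  -0.   65.9] want 65.9 F/M [([-3.1, 0.3, 7.8], 0.04), ([-1.7, 0.4, 6.0], -0.02), ([-2.4, -0.2, 6.2], 0.0)]
 t 27.09 28.92 30.22 31.18
[ 4.90800e-01 -3.73000e-02  6.61467e+01  5.27705e+01  1.40746e+01
  7.09000e+02  1.18900e-01] s 0.9150010339616103
[6.34100e-01 2.50000e-03 6.56218e+01 5.26032e+01 1.38605e+01 8.20000e+02
 1.18700e-01] s 0.9241616423212103
[4.50300e-01 1.06300e-01 6.62975e+01 5.44972e+01 1.48059e+01 1.06500e+03
 1.18800e-01] s 0.912369564488503
[5.94600e-01 1.45800e-01 6.61470e+01 5.42504e+01 1.42884e+01 9.78000e+02
 1.18700e-01] s 0.9149959739555391
31.9333
```

View pics/w6.png

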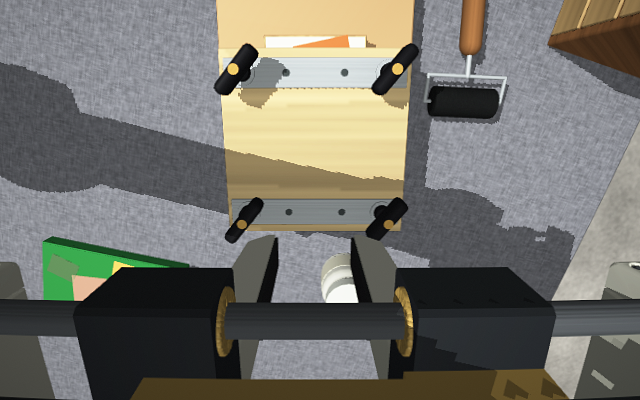

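All four are at about 0.915 and the board is level. Before the second round I'll check the clearance from the jar to c and d.

```bash
python3 - <<'E'
from h import *
T=np.array(get_calibration("top")["extrinsics"]); d=np.load("pics/top0_d.npy")
print(wp(to_world("top",[[334,177]],[d[177,334]],T)))
E
```

```text
[[0.18770013 0.03729279 0.08649771]]
```

```bash
python3 - <<'E'
from h import *
for n,s in (('a',.915),('c',.915),('b',.913),('d',.922)): turn(n,s,1.8,over=.05)
move_pose(pw(0.03,0,.3),[180,0,105.44])
p,d,T=shot("wrist","w7"); P=cloud("wrist",d,T,(np.arange(400)[:,None]*np.ones((1,640)))<255)
for b in bars(P,zlo=.1,mid=tuple(C)): print(np.round(b,4), "s", 1.8-np.radians((b[2]-15.44+90)%180-90))
print(current_clock())
E
```

```text
a opening 0.221 rot [ 1.799e+02 -1.000e-01  1.270e+01] want 12.6 F/M [([-1.9, 0.0, 6.2], 0.08), ([-1.5, -0.6, 6.7], 0.09), ([-0.9, -1.0, 5.5], 0.17)]
 t 31.93 33.71 35.08 36.05
c opening 0.222 rot [ 1.799e+02 -1.000e-01  1.270e+01] want 12.6 F/M [([-1.3, 0.9, 5.1], 0.09), ([-1.1, 1.0, 5.0], 0.1), ([-0.1, 0.1, 5.4], 0.3)]
 t 36.05 38.07 39.44 40.41
b opening 0.225 rot [ 1.799e+02 -1.000e-01  1.270e+01] want 12.6 F/M [([-0.6, -0.2, 6.4], 0.07), ([-0.3, -0.9, 6.0], 0.05), ([-0.9, -0.8, 6.6], 0.29)]
 t 40.41 42.03 43.41 44.38
d opening 0.217 rot [ 1.799e+02 -1.000e-01  1.260e+01] want 12.6 F/M [([-0.7, 0.2, 3.5], 0.04), ([-0.4, 0.3, 4.3], 0.04), ([-1.0, -0.5, 6.4], 0.24)]
 t 44.38 46.21 47.58 48.55
[ 4.90700e-01 -3.71000e-02  1.52916e+01  5.32882e+01  1.35562e+01
  8.02000e+02  1.16600e-01] s 1.8025892823382794
[6.33800e-01 2.40000e-03 1.57371e+01 5.42792e+01 1.32370e+01 8.00000e+02
 1.16500e-01] s 1.794814017088225
[4.51000e-01 1.06600e-01 1.50614e+01 5.28535e+01 1.44031e+01 9.53000e+02
 1.16800e-01] s 1.8066079258441816
[5.94200e-01 1.46000e-01 1.59169e+01 5.33685e+01 1.43111e+01 9.57000e+02
 1.16600e-01] s 1.7916763472709207
49.7333
```

View pics/w7.png

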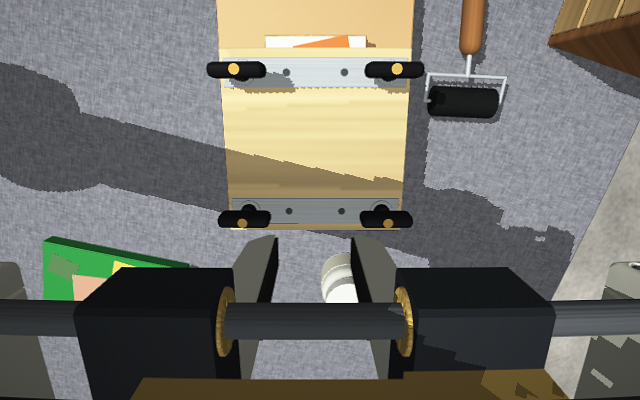

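All four bars lie along press y, and the moment rose at each dead stop. I'll take one closer check of a, b and the panel before handing in.

```bash
python3 - <<'E'
from h import *
move_pose(pw(-.10,0.02,.24),[180,0,105.44])
p,d,T=shot("wrist","w8"); P=cloud("wrist",d,T,(np.arange(400)[:,None]*np.ones((1,640)))<260)
for b in bars(P,zlo=.1,mid=tuple(C)): print(np.round(b,4), "s", 1.8-np.radians((b[2]-15.44+90)%180-90))
S=wp(P);S=S[(S[:,0]>-.15)&(S[:,0]<-.1)&(S[:,2]>.045)&(S[:,2]<.06)]
print([np.round(np.percentile(S[abs(S[:,1]-y)<.006][:,0],1),4) for y in(-.05,0,.05)])
Q=wp(P);Q=Q[(abs(Q[:,0])<.1)&(abs(Q[:,1])<.095)&(Q[:,2]>.06)&(Q[:,2]<.0735)]
A=np.c_[Q[:,:2],np.ones(len(Q))];print("board plane",np.linalg.lstsq(A,Q[:,2],rcond=None)[0],len(Q))
print(current_clock())
E
```

```text
[4.50800e-01 1.07800e-01 1.55863e+01 5.35720e+01 1.29859e+01 1.16300e+03
 1.16600e-01] s 1.7974472009712839
[5.94900e-01 1.46500e-01 1.60009e+01 5.33835e+01 1.48867e+01 1.15700e+03
 1.16500e-01] s 1.7902112091972138
[np.float64(-0.115), np.float64(-0.1149), np.float64(-0.1149)]
board plane [ 0.01404312 -0.00075743  0.07206855] 7869
50.4167
```

View pics/w8.png

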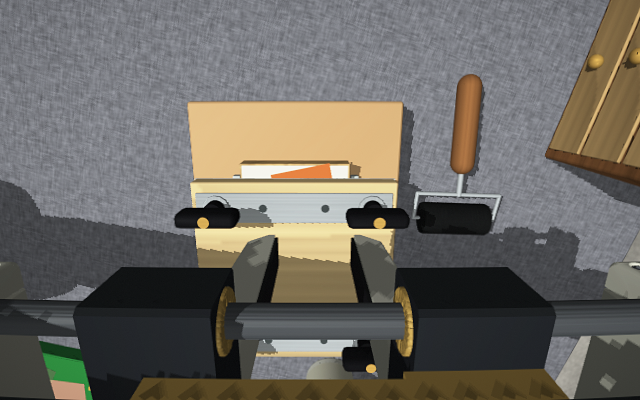

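a reads a hair short (1.791) and its stop moment was the lowest, so I'll nip it once more. I'll also re-measure the board plane, keeping out its edges and the straps.

```bash
python3 - <<'E'
from h import *
turn('a',1.79,1.8,over=.09)
move_pose(pw(0.0,0,.3),[180,0,105.44])
p,d,T=shot("wrist","w9"); P=cloud("wrist",d,T,(np.arange(400)[:,None]*np.ones((1,640)))<255)
for b in bars(P,zlo=.1,mid=tuple(C)): print(np.round(b,4), "s", 1.8-np.radians((b[2]-15.44+90)%180-90))
Q=wp(P);Q=Q[(Q[:,0]>-.05)&(Q[:,0]<.05)&(abs(Q[:,1])<.09)&(Q[:,2]>.06)&(Q[:,2]<.085)]
A=np.c_[Q[:,:2],np.ones(len(Q))];print("board plane",np.linalg.lstsq(A,Q[:,2],rcond=None)[0],len(Q))
print(current_clock())
E
```

```text
a opening 0.22 rot [180.   -0.2  10.3] want 10.3 F/M [([-0.1, -0.2, 5.5], 0.2), ([0.4, 0.4, 5.7], 0.34), ([1.5, -0.4, 5.1], -0.03)]
 t 50.42 52.51 53.26 54.23
[ 4.82400e-01 -3.95000e-02  1.60774e+01  3.53171e+01  1.35329e+01
  4.06000e+02  1.16500e-01] s 1.7888761332532432
[6.40800e-01 4.30000e-03 1.56263e+01 4.04351e+01 1.32908e+01 4.16000e+02
 1.16400e-01] s 1.7967481378298948
[4.50300e-01 1.06200e-01 1.64116e+01 5.48064e+01 1.32601e+01 8.07000e+02
 1.16700e-01] s 1.7830415800685568
[5.94200e-01 1.46000e-01 1.44106e+01 5.35608e+01 1.32459e+01 8.00000e+02
 1.16600e-01] s 1.817966457696181
board plane [ 0.0014337  -0.00100785  0.07138994] 14172
55.5583
```

Board is level to about 1.5 mrad and 71.4 mm high by camera, which read about 1.4 mm high throughout, so about 70 mm. Everything is home within measurement noise, and the robot is clear.

```bash
python3 - <<'E'
from h import *
p,d,T=shot("top","t9"); sign_off(); print("done",current_clock())
E
```

```text
the job is handed in; nothing more can be done
the job is handed in; nothing more can be done
```

View pics/t9.png

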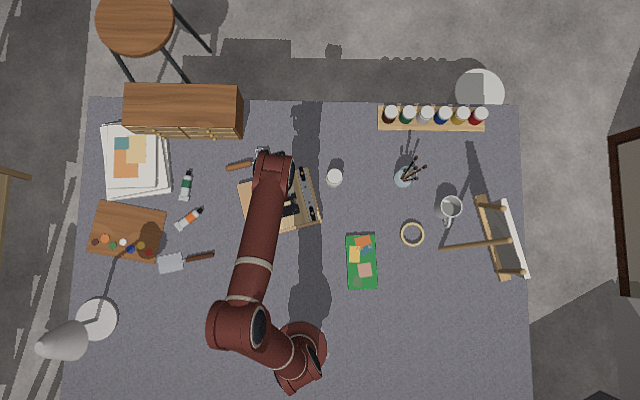

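The panel is against the back stop, the press is closed on it, and the job is handed in at about 55.6 s of the 72 s.

- **Panel:** I pushed it in with the jaws shut until the force rose to about 14 N. Its near end measured -114.9 mm across its whole width (-115 mm expected). It read the same after all four screws had first been turned home.
- **Screws:** I tightened them in the order a, c, b, d to about 0.92 rad, then a, c, b, d again to the dead stop, where the turning moment rose at each one. Screw a read a hair short and its moment was the lowest, so I nipped it once more after the round.
- **Last screw readings:** a 1.82, b 1.78, c 1.79 and d 1.80 rad against a dead stop of 1.8. I take the differences as measurement noise of about ±0.02 rad.
- **Board:** It is level to within about 1.5 mrad and 71.4 mm high by camera, or about 70 mm allowing for the camera reading roughly 1.4 mm high. An earlier plane fit gave 14 mrad of tilt. I put that down to board edges and height clipping in the fit; leaving those out gave the 1.5 mrad.
- **Other things:** In the last top view the rest of the table looks unmoved and the robot touches nothing. The arm hides part of the press and brayer in that picture.

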